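# Find and mark the high spot of a plating turntable

## Robot

A 6-joint arm with a two-finger parallel gripper is mounted at the origin on the work surface. World frame = base frame: x ahead of the robot, y to its left, z up, the work surface at z = 0. Lengths are in mm, angles in rad, forces in N, time in s.
With the tool pointing down it reaches from about 325 to 850 mm from the base axis. Payload 15.5 kg.
Tool frame: the origin (TCP) lies on the centre line of the jaws, within the pads' length; the fingertips stand 22 mm ahead of it and the grasp point (between the pads) lies 3 mm ahead of it; z points along the fingers, y is the line along which they close (so a half turn about z gives the same grasp; the last joint's range is limited). The gripper opens to 91 mm and grips with 3 to 60 N. Pads are 32 mm wide; open, the fingers measure 118 mm over their backs; the gripper's body (76 mm by 178 mm) begins 60 mm behind the grasp point.
Start: joints at [1.026, 0.494, 1.345, -0, 1.302, -0.096], TCP at [271.737, 562.837, 235.915] pointing down, gripper open.
Joint ranges: [-2.91, 2.91], [-0.82, 2.16], [0.22, 2.67], [-1.22, 4.37], [0.12, 2.79], [-3.08, 3.08]. Speed limits (rad/s): [1.89, 1.89, 2.57, 3.01, 3.01, 3.01].

## Interface

Orientations are given as a unit quaternion [w, x, y, z].
In Python, from rig import sense, capture, get_calibration, finish_job gives the robot as it stands.
- The arm moves only by the tool apply_moves, never from a script. Its argument "rows" is one flat list of numbers, 5 for each row, row after row: the closure, from -1 (fully open) to 1 (shut), then the shift along the tool's x, y, z in cm, then the turn about the tool's z in units of 5 degrees (1.0 is 5 degrees). In form: [fingers, tx, ty, tz, yaw, fingers, tx, ty, tz, yaw, ...]. A call has 1 to 8 rows; each row is the pose to reach, as a shift and turn from the pose commanded when the call began, along the tool's axes at that moment; what a row does not reach only later rows make up. A row lasts 1/8 s, in which the tool goes at most 62.5 mm and 10.7 degrees, less where a joint would pass 70% of its speed; a pose out of reach is approached as far as the arm can. A call with a gripper value outside its range is refused whole. The fingers move at their own pace and stop on an object; the grip force is fixed at half the most. Time passes only in rows, so rows that repeat a pose let the fingers close. It gives the time, the measured TCP pose, the force, the opening and the grip force at its end, in the units of the state.
- sense(): the state, without advancing time (a new reading comes with each control period).
- capture(name): name is "scene" or "top" or "wrist"; returns the picture (420x560x3 uint8, blue, green, red); there is no depth.
- get_calibration(name): a dict with "intrinsics" (3x3 intrinsics, pixels), "rvec" (rotation vector, rad) and "tvec" (3), from world to camera coordinates, as OpenCV has them; the wrist camera has in their place "tool_from_camera" (4x4, takes a point from camera to tool coordinates, whose origin is the TCP and whose axes are the flange's). Camera axes: x right, y down, z forward; pixel columns grow to the right and rows downward; lengths in mm; the calibration is good to about 2 mm. A picture is of the moment at which its call begins: read the wrist's pose just before it. get_calibration takes no time and is no camera call.
- finish_job(): hands the job in; it is judged then, once.
The state is a dict: "clock": time; "joint_positions": joint angles; "joint_vel": joint speeds; "effort": joint torques, N m; "tcp_pos": TCP position; "tool_rot": TCP orientation; "force": force on the tool from outside, world axes, zero at the start; "moment": the same for the moment, N m; "finger_gap": finger opening in mm; "grip_force": force on a finger pad.
Only numpy, scipy, OpenCV 4.12 (cv2) and the standard library are available. Lean on these libraries where they do the work, as an engineer would, in place of code of your own. Each camera call takes 0.05 s, during which the arm holds its last target. There are 200 camera calls.

## Task

The rim of the plating turntable has been knocked and bulges out at one place. Take the finger knob and turn the wheel slowly and gently (a full turn should take ten seconds or so) until the top of that bulge presses on the tip of the fixed sprung pointer, and let go so that it stays there. Then stand the small steel marker upright on the wheel, just inside the rim and in line with the pointer; do not touch the pointer or its block with the robot, and leave the jar, ramekin and squeeze bottle alone.

Things in the scene. Friction and masses are not known exactly. Their poses are not given: they have to be found in the camera images.
- turntable: Dark steel base plate (360 x 200 x 12 mm) with a grey pedestal carrying a level aluminium wheel of 236 mm diameter, its flat top 95 mm above the work surface. Origin: on the wheel's upright axis, at the work surface. +x runs level from the axis to the pointer, +z up.
- axis (a point): Centre of the wheel's top, on its axis. The rim band (75 to 90 mm above the work surface) is round but for one bulge, some 50 mm long and 5.5 mm high in its middle. It is 1 to 3.7 rad round from the knob, counter-clockwise from above (where, differs each time), so turning the wheel clockwise brings it to the pointer after 0.55 to 4.1 rad.
- wheel (a joint): Wheel angle: direction from axis to knob, from the turntable's +x (the pointer), counter-clockwise from above. No end stops; it stays where it is left. Turning takes about 1.2 N at the knob, and some 8 N more with the middle of the bulge rubbing on the pointer. Limits: 2 rad/s; 40 N between fingers and wheel, grip included.
- knob (a point): Centre of the top of the finger knob, an upright black post of 20 mm diameter and 42 mm height standing on the wheel's top, 85 mm from the axis; this point is 137 mm above the work surface.
- gauge: The pointer's fixed block, 50 x 60 mm, 190 mm from the wheel's axis, on the end of the base plate. Its top is 92 mm above the work surface, lower than the wheel's top. Origin: centre of its underside, 12 mm above the work surface; +x points to the wheel's axis. A brass pointer 8 mm thick with a round tip sticks out of it along +x.
- pointer (a point): Rest place of the pointer's tip (fixed; its movement is not measured), 119.5 mm from the axis, 82 mm high, 1.5 mm clear of the round rim. The bulge pushes it in by up to 4 mm against 2 N/mm: pressing starts about 0.24 rad before the bulge's middle, is 8 N at the middle and 5.6 N at 0.12 rad either side. Friction there is about 0.7 of that force.
- mark (a point): Good place for the marker: the point on the level of the wheel's top, 88 mm from the axis and 30 mm inside the rim, straight in line with the pointer. It is fixed to the gauge block and does not turn with the wheel. Its x axis points to the wheel's axis.
- marker: The steel marker, loose: a round foot of 30 mm diameter and 8 mm height, on it an upright stem of 16 mm diameter; 46 mm high in all, about 120 g. Origin: centre of its underside, +z up along the stem.
- jar: Bystander: a closed amber glass jar, 48 mm diameter, 55 mm high. Origin: centre of its underside.
- ramekin: Bystander: a small white bowl, 64 mm diameter, 36 mm high. Origin: centre of its underside.
- squeeze: Bystander: a white squeeze bottle, 64 mm diameter, 190 mm high. Origin: centre of its underside.
Mind the look-alikes: they are no part of the job. Several things have the shape of the marker; the one meant has the colours described above.

How it is judged (in metres and radians):
On the way, in this order (a step that is already met when the one before it is completed fails the run):
1. the top of the bulge has been brought to the pointer (contact force between gauge and turntable above 5.6 N), for 0.2 s.
2. with the bulge left on the pointer and the wheel let go, the marker is picked up (contact force between gauge and turntable above 5.6 N and contact force between the fingers and turntable below 0.1 N and height (world z) of marker above 0.03 m), for 0.1 s.
At the end, for the whole second after the job is handed in: The bulge presses on the pointer with more than 5.6 N of its 8 N (its middle within about 0.12 rad of the pointer), the wheel is at rest, and the marker stands upright (within 0.1 rad) and still on the wheel's top, its middle within 14 mm of the pointer's line and 10 to 55 mm inside the rim (contact force between gauge and turntable above 5.6 N and velocity of joint wheel between -0.03 and 0.03 rad/s and y of marker in the frame of mark between -0.014 and 0.014 m and x of marker in the frame of mark between -0.02 and 0.025 m and z of marker in the frame of mark between -0.004 and 0.004 m and angle between marker's own z axis and vertical below 0.1 rad and linear speed of marker below 0.01 m/s); the robot touches nothing.
It fails at once if the wheel was spun faster than 2 rad/s (velocity of joint wheel above 2 rad/s or velocity of joint wheel below -2 rad/s).
It fails at once if the robot pressed on or squeezed the turntable with more than 40 N (contact force between the fingers and turntable above 40 N).
It fails at once if the robot touched the pointer or its block (contact force between any of the fingers, the arm and gauge above 1 N).
It fails at once if the jar, the ramekin or the squeeze bottle was disturbed (moved more than 20 mm) (distance of any of jar, ramekin, squeeze from where it was at the start of the episode above 0.02 m).
It also fails if it takes over 72 s, if anything falls off the work surface, if the arm or the gripper's body presses on something with over 40 N, if the wrist force passes 120 N, or if a joint passes its speed limit or range.

## Working session

There is one attempt and no reset: what is moved stays moved. The work goes in short steps, Python scripts to look and compute and a tool call to move; the robot and the scene stay as the last step left them, time stands still between calls to the robot, and variables do not carry over. Pictures are saved under pics/ and viewed, at most 10 in all, crops included, and the job is handed in when it is done.

Besides the shell and the picture viewer there is one more tool, called after "Emit:" as name(argument=value, ...), one argument or row to a line, values as JSON. apply_moves: Moves the arm, as the interface text tells. Its arguments: {"type":"object","properties":{"rows":{"type":"array"}},"required":["rows"]}

```bash
mkdir -p pics; ls; python3 - <<'E'
from rig import *
import cv2,numpy as np
s=sense();print(s['clock'],s['tcp_pos'],s['tool_rot'],s['finger_gap'],s['force'])
for n in("scene","top"):
    im=capture(n);cv2.imwrite(f"pics/{n}0.png",im);c=get_calibration(n);print(n,c)
print(get_calibration("wrist"))
E
```

```text
pics
0.0 [271.54304022 562.51313655 235.31353281] [-1.90957954e-04  2.23021987e-01  9.74813201e-01 -6.16711237e-04] 91.12453717039433 [-0.19987537 -0.2776821   0.03325615]
scene {'intrinsics': array([[397.61060269,   0.        , 282.34828563],
       [  0.        , 397.61060269, 208.65602407],
       [  0.        ,   0.        ,   1.        ]]), 'rvec': array([ 1.85026084,  1.57028   , -0.7009808 ]), 'tvec': array([ -12.95958748, -304.21095498, 1265.55794075])}
top {'intrinsics': array([[405.17850478,   0.        , 282.99657834],
       [  0.        , 405.17850478, 210.07655695],
       [  0.        ,   0.        ,   1.        ]]), 'rvec': array([ 2.13153133, -2.14306541,  0.14789597]), 'tvec': array([ -41.40279233,  594.98638467, 1043.11185021])}
{'intrinsics': array([[299.18431444,   0.        , 277.58243108],
       [  0.        , 299.18431444, 207.96778207],
       [  0.        ,   0.        ,   1.        ]]), 'tool_from_camera': array([[-4.82831545e-04, -9.59297848e-01, -2.82395831e-01,
         8.01320764e+01],
       [ 9.99999718e-01, -3.00817710e-04, -6.87891270e-04,
         1.81665022e+00],
       [ 5.74942948e-04, -2.82396083e-01,  9.59297723e-01,
        -1.48269087e+02],
       [ 0.00000000e+00,  0.00000000e+00,  0.00000000e+00,
         1.00000000e+00]])}
```

View pics/scene0.png

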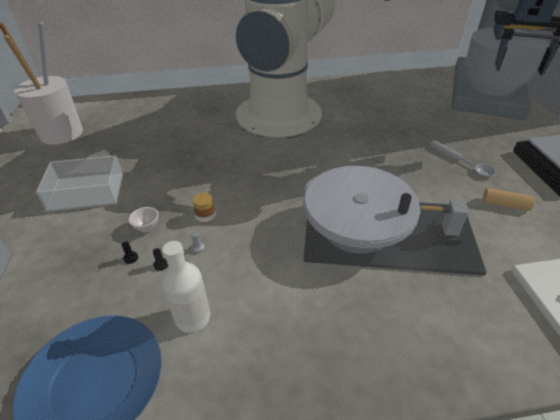

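View pics/top0.png

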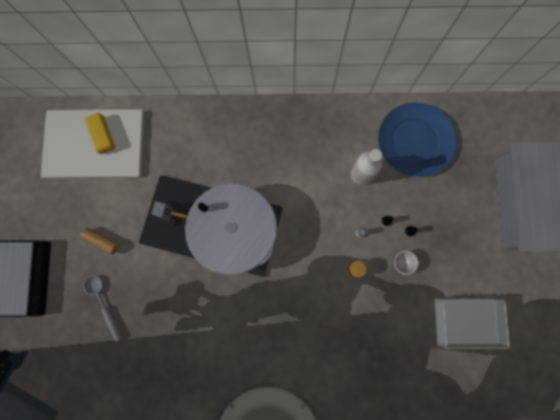

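The scene picture shows the wheel at about (362,205), the knob at (405,203) and the gauge block at (455,218). The steel marker is at (197,243), next to the jar (204,207) and the squeeze bottle (185,290). In the top picture the wheel centre is at (231,228), the knob at (203,207), the gauge at (160,210) and the marker at (361,232). The two black look-alikes are at (388,220) and (411,231).

```bash
cat > h.py <<'E'
import numpy as np,cv2
from rig import *
def ray(n,uv,s=None):
    c=get_calibration(n);K=c['intrinsics'];d=np.linalg.inv(K)@np.array([uv[0],uv[1],1.])
    if n=='wrist':
        w,x,y,z=s['tool_rot'];from scipy.spatial.transform import Rotation as R
        T=c['tool_from_camera'];Rt=R.from_quat([x,y,z,w]).as_matrix()
        return Rt@T[:3,3]+np.array(s['tcp_pos']),Rt@T[:3,:3]@d
    Rm=cv2.Rodrigues(c['rvec'])[0];return -Rm.T@c['tvec'],Rm.T@d
def onz(n,uv,z,s=None):
    o,d=ray(n,uv,s);return o+d*(z-o[2])/d[2]
def tri(a,b):
    A=np.zeros((3,3));B=np.zeros(3)
    for o,d in(a,b):
        d=d/np.linalg.norm(d);P=np.eye(3)-np.outer(d,d);A+=P;B+=P@o
    return np.linalg.solve(A,B)
E
python3 - <<'E'
from h import *
np.set_printoptions(precision=1,suppress=True)
for nm,sc,tp,z in[("hub",(362,199),(232,228),95),("knobtop",(405,196),(203,207),137),("marker",(196,236),(361,232),46),("jar",(203,199),(358,269),55),("ram",(144,216),(405,263),36),("squeeze",(173,247),(375,157),190),("gauge",(456,206),(160,210),92)]:
    print(nm,onz('scene',sc,z),onz('top',tp,z),tri(ray('scene',sc),ray('top',tp)))
t=cv2.imread('pics/top0.png');s=cv2.imread('pics/scene0.png')
a=cv2.resize(t[170:290,130:290],None,fx=4,fy=4,interpolation=cv2.INTER_CUBIC)
b=cv2.resize(s[160:280,290:490],None,fx=4,fy=4,interpolation=cv2.INTER_CUBIC)
cv2.imwrite('pics/b0.png',cv2.convertScaleAbs(b,alpha=1.3));cv2.imwrite('pics/a0.png',cv2.convertScaleAbs(a,alpha=1.6))
E
```

```text
hub [547.2  91.4  95. ] [541.8  84.8  95. ] [543.2  89.   91.7]
knobtop [598.  154.4 137. ] [589.6 151.3 137. ] [591.6 155.2 131.2]
marker [ 547.1 -251.8   46. ] [ 534.4 -251.3   46. ] [ 535.5 -253.5   34.3]
jar [ 444.5 -235.1   55. ] [ 437.3 -238.7   55. ] [ 437.4 -237.8   49.3]
ram [ 457.2 -365.7   36. ] [ 452.5 -366.4   36. ] [ 452.6 -367.3   31.9]
squeeze [ 706.6 -263.4  190. ] [ 698.1 -264.2  190. ] [ 700.  -265.4  183.1]
gauge [596.4 271.9  92. ] [589.8 271.7  92. ] [591.1 274.7  86.7]
```

View pics/b0.png

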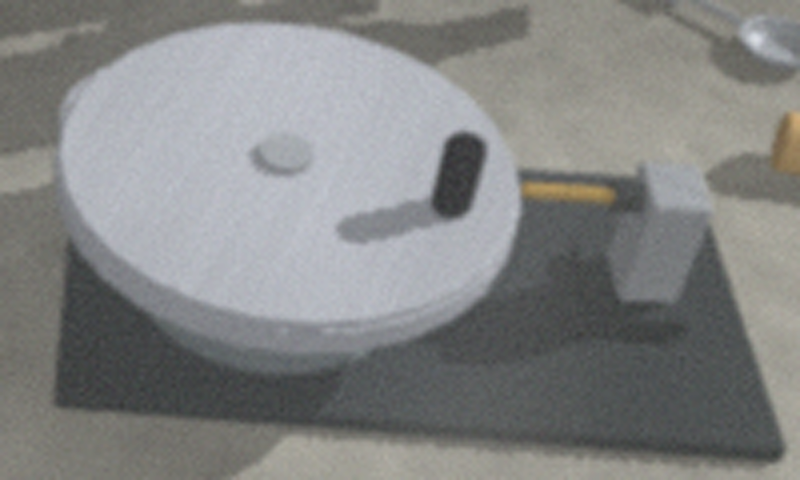

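View pics/a0.png

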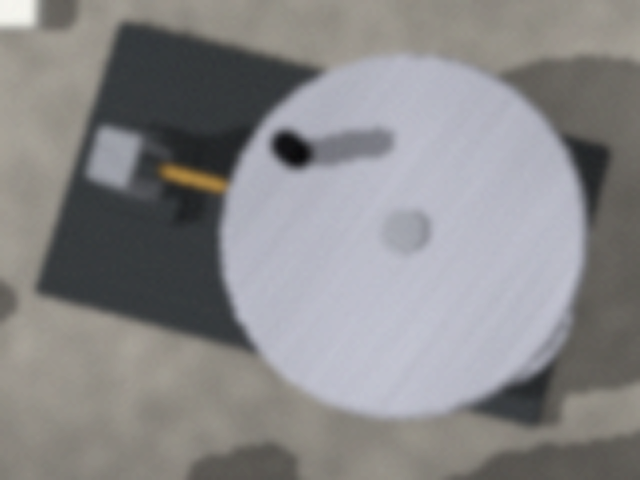

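The bulge shows at about (70,95) in the scene crop and (550,345) in the top crop. It is on the robot and −y side of the rim, so the wheel has about 2.7 rad to turn clockwise. I'll move to a view pose near the knob, with tool x pointing to the axis.

Emit:
apply_moves(
  rows=[-1,-5.5,-3,-4,-2,-1,-11.5,-6.5,-4.4,-4,-1,-17.5,-9.5,-4.4,-6,-1,-23.5,-13,-4.4,-8,-1,-29.5,-16.5,-4.4,-10,-1,-35,-19.5,-4.4,-12,-1,-40.5,-22.5,-4.4,-14,-1,-46,-25.7,-4.4,-16],
)

```text
clock: 1.1
tcp_pos: [528.1, 198.9, 279.7]
tool_rot: [-0.0, -0.429, 0.903, 0.0]
force: [-0.2, 0.4, 0.1]
finger_gap: 91.4
grip_force: 0.0
```

Emit:
apply_moves(
  rows=[-1,0,0,0,0,-1,0,0,0,0],
)

```text
clock: 1.35
tcp_pos: [527.0, 200.5, 279.6]
tool_rot: [-0.0, -0.425, 0.905, 0.0]
force: [-0.7, -0.2, -0.4]
finger_gap: 91.0
grip_force: 0.0
```

```bash
python3 - <<'E'
from h import *
s=sense();print(s['clock'],s['tcp_pos'],s['tool_rot'],s['joint_positions'],s['force'])
im=capture('wrist');cv2.imwrite('pics/w1.png',im)
np.save('w1s.npy',s,allow_pickle=True)
E
```

```text
1.35 [527.04879852 200.53511246 279.58498573] [-3.84196787e-04 -4.25407008e-01  9.05002038e-01  2.02644601e-04] [ 2.57530885e-01  3.67072853e-01  1.43650525e+00  2.66761353e-04
  1.33884359e+00 -2.19215010e+00] [-0.71774434 -0.16359345 -0.38935354]
```

View pics/w1.png

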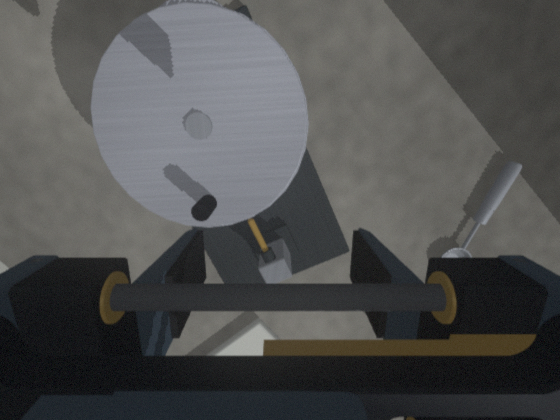

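The wrist view shows the wheel with its hub at (198,125), the knob top at about (203,207), the brass pointer from (250,222) to (262,250), and the gauge block at (275,262). The bulge is at the top edge, near (193,2).

```bash
python3 - <<'E'
from h import *
np.set_printoptions(precision=1,suppress=True)
from scipy.optimize import least_squares
s=np.load('w1s.npy',allow_pickle=True).item()
im=cv2.imread('pics/w1.png');g=cv2.GaussianBlur(cv2.cvtColor(im,cv2.COLOR_BGR2GRAY),(3,3),0).astype(float)
hsv=cv2.cvtColor(im,cv2.COLOR_BGR2HSV)
# radial edges from hub
c0=onz('wrist',(198,125),95,s);print('hub',c0)
K=get_calibration('wrist')['intrinsics'];T=get_calibration('wrist')['tool_from_camera']
from scipy.spatial.transform import Rotation as R
w,x,y,z=s['tool_rot'];M=np.eye(4);M[:3,:3]=R.from_quat([x,y,z,w]).as_matrix();M[:3,3]=s['tcp_pos'];M=np.linalg.inv(M@T)
def proj(P):
    p=K@(M[:3,:3]@P+M[:3,3]);return p[:2]/p[2]
pts=[]
for a in np.radians(np.arange(0,360,3)):
    rs=np.arange(105,130,.5);v=[]
    for r in rs:
        u=proj(c0+r*np.array([np.cos(a),np.sin(a),0]))
        v.append(cv2.getRectSubPix(g.astype(np.float32),(1,1),(float(u[0]),float(u[1])))[0,0] if 1<u[0]<558 and 1<u[1]<418 else np.nan)
    v=np.array(v);d=v[:-4]-v[4:]
    if np.isnan(d).any() or d.max()<25: continue
    r=rs[d.argmax()]+1;pts.append(c0[:2]+r*np.array([np.cos(a),np.sin(a)]))
pts=np.array(pts)
f=least_squares(lambda p:np.hypot(*(pts-p[:2]).T)-p[2],[*c0[:2],118],loss='soft_l1')
ax=f.x[:2];print('axis',ax,'r',f.x[2],len(pts),abs(f.fun).mean())
# brass pointer
m=cv2.inRange(hsv,(10,100,90),(30,255,255));m[255:]=0;m[:,:230]=0;m[:,300:]=0;m[:210]=0
q=np.argwhere(m)[:,::-1];print(len(q),q.min(0),q.max(0))
P=np.array([onz('wrist',u,86,s)[:2] for u in q]);cm=P.mean(0);d=np.linalg.svd(P-cm)[2][0];d*=np.sign(d@(cm-ax))
print('ptr dir',np.degrees(np.arctan2(d[1],d[0])),'from centroid',np.degrees(np.arctan2(*(cm-ax)[::-1])),np.hypot(*(cm-ax)))
for u in[(275,262)]: 
    p=onz('wrist',u,92,s)[:2]-ax;print('gauge',p+ax,np.hypot(*p),np.degrees(np.arctan2(p[1],p[0])))
# knob
k=(g<45).astype(np.uint8);k[230:]=0;k[:185]=0;k[:,:180]=0;k[:,230:]=0
q=np.argwhere(k)[:,::-1];print('knob px',len(q),q.min(0),q.max(0))
crop=cv2.resize(im[150:290,150:310],None,fx=4,fy=4,interpolation=cv2.INTER_CUBIC);cv2.imwrite('pics/w1c.png',crop)
for u in[(206,203),(203,207),(201,211)]:
  for zz in(137,95):
    p=onz('wrist',u,zz,s)[:2]-ax;print('knob',u,zz,p+ax,np.hypot(*p),np.degrees(np.arctan2(p[1],p[0])))
E
```

```text
hub [545.4  90.   95. ]
axis [544.  92.] r 115.42970372487743 40 0.22400189648118776
209 [248 219] [266 250]
ptr dir 74.41986596166089 from centroid 74.75796653615478 140.94671062811156
gauge [586.5 268.1] 181.18335092268458 76.44920317386496
knob px 305 [193 197] [214 218]
knob (206, 203) 137 [583.4 156.2] 75.33401281055204 58.510634084853265
knob (206, 203) 95 [598.7 158.5] 86.16570592091594 50.57802106632981
knob (203, 207) 137 [588.6 157.3] 79.11186403280064 55.6978232377757
knob (203, 207) 95 [604.7 159.8] 91.03288261304868 48.17384956297513
knob (201, 211) 137 [593.1 159.1] 83.15081520102731 53.82681174760636
knob (201, 211) 95 [609.9 161.8] 96.00378198079912 46.69271969845664
```

View pics/w1c.png

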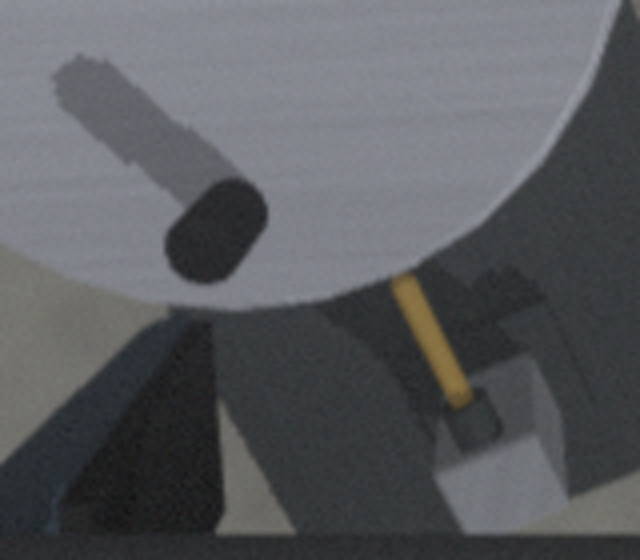

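Emit:
apply_moves(
  rows=[-1,-0.6,-4,1,-0.2,-1,-1.2,-7.9,4,-0.4,-1,-1.2,-7.9,9,-0.4,-1,-1.2,-7.9,13,-0.4,-0.6,-1.2,-7.9,15.5,-0.4,-0.3,-1.2,-7.9,15.5,-0.4,0,-1.2,-7.9,15.5,-0.4,0.2,-1.2,-7.9,15.5,-0.4],
)

```text
clock: 2.4
tcp_pos: [596.6, 160.0, 126.3]
tool_rot: [0.001, -0.442, 0.897, -0.0]
force: [0.2, 0.0, -0.3]
finger_gap: 54.3
grip_force: 0.0
```

Emit:
apply_moves(
  rows=[0.3,0,0,0,0,0.35,0,0,0,0,0.4,0,0,0,0,0.45,0,0,0,0],
)

```text
clock: 2.9
tcp_pos: [595.9, 159.5, 124.9]
tool_rot: [-0.0, -0.442, 0.897, 0.0]
force: [-0.8, -0.4, -0.7]
finger_gap: 25.3
grip_force: 0.0
```

```bash
python3 - <<'E'
from h import *
s=sense();print(s['clock'],s['tcp_pos'],s['tool_rot'],s['joint_positions'],s['force'],s['finger_gap'],s['grip_force'])
im=np.vstack([capture('wrist')[60:300],cv2.resize(capture('scene')[150:270,280:560],(560,240))]);cv2.imwrite('pics/w2.png',im)
E
```

```text
2.9 [595.94161242 159.47724242 124.88184763] [-2.57110251e-05 -4.42110799e-01  8.96960445e-01  1.25714103e-05] [ 1.64712453e-01  6.02791569e-01  1.48567036e+00  1.05935164e-05
  1.05318722e+00 -2.32199030e+00] [-0.77166727 -0.42724267 -0.65326074] 25.269615798473723 0.0
```

View pics/w2.png

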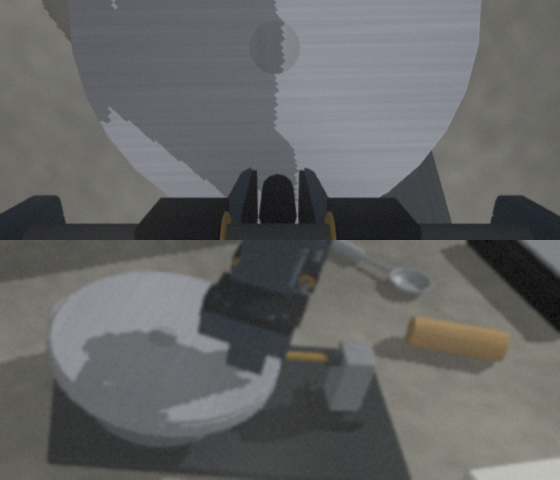

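The wrist view shows the knob caged between the fingers at (277,258), with the hub in line at (274,106). I'll turn clockwise at about 0.7 rad/s along the 85 mm circle.

Emit:
apply_moves(
  rows=[0.45,0.03,-0.74,0,1,0.45,0.13,-1.48,0,2,0.45,0.29,-2.2,0,3,0.45,0.51,-2.91,0,4,0.45,0.8,-3.59,0,5,0.45,1.14,-4.25,0,6,0.45,1.54,-4.88,0,7,0.45,1.99,-5.46,0,8],
)

```text
clock: 4.0
tcp_pos: [627.4, 110.4, 124.9]
tool_rot: [0.0, -0.107, 0.994, 0.0]
force: [0.7, 1.3, -0.5]
finger_gap: 25.1
grip_force: 0.8
```

Emit:
apply_moves(
  rows=[0.45,0.03,-0.74,0,1,0.45,0.13,-1.48,0,2,0.45,0.29,-2.2,0,3,0.45,0.51,-2.91,0,4,0.45,0.8,-3.59,0,5,0.45,1.14,-4.25,0,6,0.45,1.54,-4.88,0,7,0.45,1.99,-5.46,0,8],
)

```text
clock: 5.0
tcp_pos: [619.8, 52.7, 125.0]
tool_rot: [0.0, 0.239, 0.971, 0.0]
force: [2.1, 0.7, -0.5]
finger_gap: 24.6
grip_force: 0.8
```

Emit:
apply_moves(
  rows=[0.45,0.03,-0.74,0,1,0.45,0.13,-1.48,0,2,0.45,0.29,-2.2,0,3,0.45,0.51,-2.91,0,4,0.45,0.8,-3.59,0,5,0.45,1.14,-4.25,0,6,0.45,1.54,-4.88,0,7,0.45,1.99,-5.46,0,8],
)

```text
clock: 6.0
tcp_pos: [576.9, 13.4, 125.0]
tool_rot: [0.0, 0.557, 0.831, 0.0]
force: [2.3, -0.3, -0.7]
finger_gap: 25.1
grip_force: 0.8
```

```bash
python3 - <<'E'
from h import *
s=sense();print(s['clock'],s['tcp_pos'],s['tool_rot'],s['joint_positions'],s['force'],s['finger_gap'],s['grip_force'])
p=s['tcp_pos'][:2]-np.array([544,91.]);q=s['tool_rot'];print(np.hypot(*p),np.degrees(np.arctan2(p[1],p[0])),2*np.degrees(np.arctan2(q[2],q[1]))-180)
im=capture('wrist');np.save('w3s.npy',s,allow_pickle=True);cv2.imwrite('pics/w3.png',im);t=capture('top');cv2.imwrite('pics/t3.png',t)
o=np.vstack([im[:,100:460],]);o=np.hstack([o,cv2.resize(t[170:290,160:290],(440,420),interpolation=cv2.INTER_CUBIC)]);cv2.imwrite('pics/c3.png',o)
E
```

```text
6.0 [576.89180263  13.38552874 125.03159936] [4.16198991e-04 5.56967791e-01 8.30533964e-01 2.04492681e-04] [-8.02415804e-02  5.55988299e-01  1.58913205e+00 -5.94367648e-05
  9.95546200e-01 -4.69544657e-01] [ 2.25397371 -0.31096277 -0.69442685] 25.060298120700505 0.7568414323031902
84.29636308235713 -67.0335266047545 -67.69272536864037
```

View pics/c3.png

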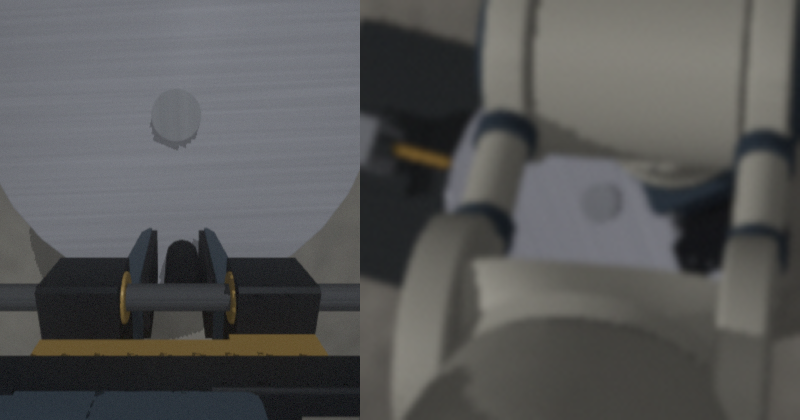

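The hub is centred at about (275,115) in the wrist frame, so the circle is being followed. From here I turn more slowly and watch the force.

Emit:
apply_moves(
  rows=[0.45,0.01,-0.37,0,0.5,0.45,0.03,-0.74,0,1,0.45,0.07,-1.11,0,1.5,0.45,0.13,-1.48,0,2,0.45,0.2,-1.84,0,2.5,0.45,0.29,-2.2,0,3],
)

```text
clock: 6.85
tcp_pos: [555.7, 7.9, 125.0]
tool_rot: [0.0, 0.659, 0.752, 0.0]
force: [1.5, 0.3, -0.4]
finger_gap: 25.0
grip_force: 0.7
```

Emit:
apply_moves(
  rows=[0.45,0.01,-0.37,0,0.5,0.45,0.03,-0.74,0,1],
)

```text
clock: 7.1
tcp_pos: [548.3, 7.2, 125.0]
tool_rot: [0.0, 0.691, 0.723, 0.0]
force: [1.3, -0.4, -1.1]
finger_gap: 25.1
grip_force: 0.7
```

Emit:
apply_moves(
  rows=[0.45,0.01,-0.37,0,0.5],
)

```text
clock: 7.22
tcp_pos: [544.6, 7.1, 125.0]
tool_rot: [0.0, 0.707, 0.707, 0.0]
force: [1.1, -1.3, -0.2]
finger_gap: 24.9
grip_force: 0.7
```

Emit:
apply_moves(
  rows=[0.45,0.01,-0.37,0,0.5],
)

```text
clock: 7.35
tcp_pos: [541.1, 7.2, 125.0]
tool_rot: [0.0, 0.722, 0.692, 0.0]
force: [3.6, -0.2, -2.0]
finger_gap: 25.3
grip_force: 1.8
```

Emit:
apply_moves(
  rows=[0.45,0.01,-0.37,0,0.5],
)

```text
clock: 7.48
tcp_pos: [537.8, 7.5, 125.0]
tool_rot: [0.001, 0.737, 0.676, 0.001]
force: [5.8, -1.0, -4.0]
finger_gap: 25.3
grip_force: 3.0
```

Emit:
apply_moves(
  rows=[0.45,0.01,-0.37,0,0.5],
)

```text
clock: 7.6
tcp_pos: [534.5, 7.9, 125.1]
tool_rot: [0.001, 0.752, 0.66, 0.001]
force: [7.2, -0.4, -6.3]
finger_gap: 25.2
grip_force: 3.8
```

Emit:
apply_moves(
  rows=[0.45,0.01,-0.37,0,0.5],
)

```text
clock: 7.72
tcp_pos: [531.0, 8.4, 125.1]
tool_rot: [0.001, 0.766, 0.643, 0.001]
force: [8.5, -2.4, -6.7]
finger_gap: 25.2
grip_force: 4.2
```

Emit:
apply_moves(
  rows=[0.45,0.01,-0.37,0,0.5],
)

```text
clock: 7.85
tcp_pos: [527.4, 9.1, 125.1]
tool_rot: [0.001, 0.78, 0.626, 0.001]
force: [8.3, -3.5, -6.0]
finger_gap: 25.3
grip_force: 4.4
```

Emit:
apply_moves(
  rows=[0.45,0.01,-0.37,0,0.5],
)

```text
clock: 7.98
tcp_pos: [523.9, 9.9, 125.0]
tool_rot: [0.001, 0.793, 0.609, 0.001]
force: [7.6, -3.5, -6.8]
finger_gap: 25.4
grip_force: 4.2
```

Emit:
apply_moves(
  rows=[0.45,0,0,0,0,0.45,0,0,0,0],
)

```text
clock: 8.22
tcp_pos: [522.2, 10.3, 124.9]
tool_rot: [-0.0, 0.793, 0.609, -0.0]
force: [-0.4, 1.3, 0.7]
finger_gap: 24.6
grip_force: 0.0
```

Contact began near −91° and the knob is now at −105°, about 0.24 rad further on. I'll let go, rise, and look at the bulge from beyond the pointer.

Emit:
apply_moves(
  rows=[0.2,0,0,0,0,0,0,0,0,0,-0.1,0,0,-2,0,-0.1,0,0,-7,0,-0.1,3,0,-12,0,-0.1,8,0,-13,0,-0.1,13,0,-13,0,-0.1,15,0,-13,0],
)

```text
clock: 9.22
tcp_pos: [561.3, 157.3, 254.9]
tool_rot: [-0.0, 0.793, 0.609, 0.0]
force: [0.8, -1.3, 0.3]
finger_gap: 50.1
grip_force: 0.0
```

Emit:
apply_moves(
  rows=[-0.1,0,0,0,0],
)

```text
clock: 9.35
tcp_pos: [561.0, 155.8, 254.5]
tool_rot: [-0.0, 0.793, 0.609, -0.0]
force: [-0.3, -1.5, -0.0]
finger_gap: 50.1
grip_force: 0.0
```

```bash
python3 - <<'E'
from h import *
s=sense();print(s['clock'],s['tcp_pos'],s['tool_rot'],s['joint_positions'],s['force'],s['finger_gap'],s['grip_force'])
im=capture('wrist');np.save('w4s.npy',s,allow_pickle=True);cv2.imwrite('pics/w4.png',im)
E
```

```text
9.35 [560.95079874 155.78173907 254.51534034] [-9.48875305e-05  7.92878653e-01  6.09379483e-01 -2.79739462e-04] [ 1.68384304e-01  4.15809051e-01  1.42855783e+00 -9.76656281e-05
  1.29780903e+00  4.28651437e-01] [-0.33198262 -1.50854447 -0.01611928] 50.107649070297185 0.0
```

View pics/w4.png

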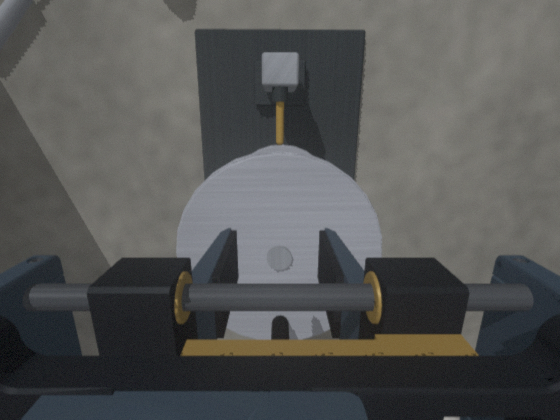

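The bulge cap is at about (281,149), under the pointer tip at (280,143). The hub is at (279,258) and the gauge top at (281,68). I'll measure the bulge centre against the pointer line.

```bash
python3 - <<'E'
from h import *
np.set_printoptions(precision=1,suppress=True,linewidth=150)
from scipy.optimize import least_squares
s=np.load('w4s.npy',allow_pickle=True).item()
im=cv2.imread('pics/w4.png');g=cv2.GaussianBlur(cv2.cvtColor(im,cv2.COLOR_BGR2GRAY),(3,3),0)
hsv=cv2.cvtColor(im,cv2.COLOR_BGR2HSV)
m=cv2.inRange(hsv,(10,100,80),(30,255,255));m[160:]=0
q=np.argwhere(m)[:,::-1].astype(float);P=np.array([onz('wrist',u,86,s)[:2] for u in q]);cm=P.mean(0)
print(len(q),q.min(0),q.max(0),'brass centroid',cm)
# outer edge columnwise from base plate (dark) to wheel (bright)
ax=np.array([544,91.]);rows=[]
for u in range(185,376,3):
    col=g[100:240,u].astype(int)
    b=np.where(col>115)[0]
    if len(b)==0: continue
    p=onz('wrist',(u,100+b[0]),90,s)[:2];p2=onz('wrist',(u,100+b[0]),95,s)[:2]
    rows.append([u,100+b[0],*p2])
rows=np.array(rows);r0=rows[(rows[:,0]<235)|(rows[:,0]>330)]
f=least_squares(lambda p:np.hypot(*(r0[:,2:]-p).T)-118,ax,loss='soft_l1');ax=f.x;print('axis',ax,abs(f.fun).mean())
d=rows[:,2:]-ax;a=np.degrees(np.arctan2(d[:,1],d[:,0]));pa=np.degrees(np.arctan2(*(cm-ax)[::-1]));print('pointer',pa,np.hypot(*(cm-ax)))
for x,A,r in zip(rows,a-pa,np.hypot(*d.T)): print(int(x[0]),int(x[1]),round(A,1),round(r,1),end=' | ')
h=onz('wrist',(279.5,258),97,s);print('\nhub',h)
e=np.array([np.cos(np.radians(pa)),np.sin(np.radians(pa))]);print('mark',ax+88*e)
E
```

```text
323 [276. 102.] [283. 143.] brass centroid [583.3 232. ]
axis [545.1  91.4] 22.15879145617104
pointer 74.80976632364637 145.66291879311316
185 100 28.9 189.7 | 188 100 28.1 188.3 | 191 100 27.4 186.9 | 194 100 26.6 185.6 | 197 100 25.7 184.3 | 200 183 44.6 118.1 | 203 181 42.7 117.3 | 206 179 40.8 116.8 | 209 176 38.5 117.1 | 212 173 36.3 117.6 | 215 171 34.4 117.4 | 218 169 32.6 117.4 | 221 167 30.7 117.5 | 224 166 29.1 116.8 | 227 164 27.3 117.2 | 230 162 25.4 117.6 | 233 160 23.6 118.2 | 236 159 22.0 117.9 | 239 158 20.4 117.8 | 242 157 18.9 117.7 | 245 156 17.3 117.7 | 248 155 15.7 117.8 | 251 154 14.1 118.0 | 254 153 12.5 118.3 | 257 151 10.9 119.6 | 260 149 9.3 121.1 | 263 148 7.8 121.6 | 266 147 6.3 122.3 | 269 146 4.9 123.0 | 272 146 3.4 122.8 | 275 146 2.0 122.6 | 278 108 0.5 159.0 | 281 145 -0.8 123.6 | 284 145 -2.2 123.7 | 287 146 -3.6 122.9 | 290 146 -5.0 123.1 | 293 147 -6.5 122.4 | 296 148 -8.0 121.9 | 299 149 -9.5 121.3 | 302 150 -11.0 120.9 | 305 151 -12.5 120.6 | 308 153 -14.2 119.4 | 311 156 -16.0 117.3 | 314 157 -17.6 117.2 | 317 158 -19.2 117.2 | 320 159 -20.8 117.4 | 323 160 -22.4 117.6 | 326 162 -24.2 117.0 | 329 163 -25.8 117.4 | 332 165 -27.7 117.0 | 335 167 -29.5 116.7 | 338 169 -31.4 116.6 | 341 171 -33.3 116.6 | 344 173 -35.2 116.7 | 347 175 -37.1 116.9 | 350 178 -39.3 116.5 | 353 180 -41.2 117.1 | 356 182 -43.1 117.7 | 359 153 -35.0 141.5 | 362 118 -28.4 170.6 | 365 113 -28.4 176.0 | 368 100 -27.2 187.5 | 371 100 -28.0 188.8 | 374 100 -28.7 190.2 | 
hub [545.9  90.5  97. ]
mark [568.2 176.3]
```

The bulge runs from +11.7° to −14.8° of the pointer line, so its middle is only 0.03 rad off. Next is the marker: I'll move to view it, with tool x along +y.

Emit:
apply_moves(
  rows=[-0.1,-5,1,0,-0.5,-0.1,-10.5,2.2,0,-1,-0.1,-16,3.4,0,-1.5,-0.1,-21.5,4.5,0,-2,-0.1,-27,5.7,0,-2.5,-0.1,-33,6.9,0,-3,-0.1,-39,8.2,0,-3,-0.1,-45,9.4,0,-3],
)

```text
clock: 10.4
tcp_pos: [533.4, -307.0, 254.9]
tool_rot: [-0.0, 0.708, 0.706, -0.0]
force: [0.8, -0.1, -0.9]
finger_gap: 49.9
grip_force: 0.0
```

Emit:
apply_moves(
  rows=[-0.1,0,0,0,0,-0.1,0,0,0,0,-0.1,0,0,0,0],
)

```text
clock: 10.78
tcp_pos: [534.9, -303.2, 254.9]
tool_rot: [-0.0, 0.707, 0.707, -0.0]
force: [0.8, -0.0, 0.2]
finger_gap: 50.2
grip_force: 0.0
```

```bash
python3 - <<'E'
from h import *
s=sense();print(s['clock'],s['tcp_pos'],s['tool_rot'],s['joint_positions'],s['finger_gap'])
im=capture('wrist');np.save('w5s.npy',s,allow_pickle=True);cv2.imwrite('pics/w5.png',im)
E
```

```text
10.775 [ 534.8748898  -303.19208358  254.94037429] [-2.09224573e-04  7.07012509e-01  7.07201010e-01 -1.14122076e-05] [-6.12801691e-01  4.62436802e-01  1.34610521e+00  5.07464949e-05
  1.33346680e+00 -6.13080214e-01] 50.18820137017213
```

View pics/w5.png

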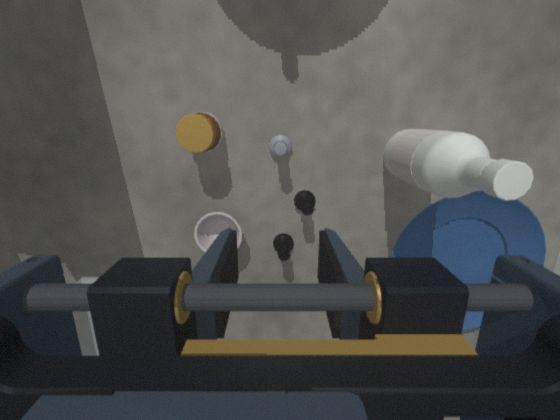

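The steel marker stands upright at about (280,147). The jar is at (198,132), the ramekin at (218,232), the black look-alikes at (305,201) and (284,244), and the bottle's base is at about (415,155). Next I get the marker's position from the blob.

```bash
python3 - <<'E'
from h import *
np.set_printoptions(precision=1,suppress=True,linewidth=150)
s=np.load('w5s.npy',allow_pickle=True).item()
im=cv2.imread('pics/w5.png');
c=im[128:168,258:304].astype(int);bl=c[:,:,0]-c[:,:,2]
for r in range(0,40,2): print(128+r,' '.join('%3d'%v for v in c[r,::2].mean(1)),'  ',' '.join('%2d'%v for v in bl[r,::2]))
for u in[(280,147),(280,145),(280,150)]:
    for z in(0,8,46): print(u,z,onz('wrist',u,z,s))
E
```

```text
128 115 115 113 111 113 115 114 115 112 115 117 114 117 115 117 117 117 119 118 120 120 120 122    -8 -6 -7 -7 -6 -7 -5 -7 -8 -6 -7 -7 -8 -6 -7 -7 -7 -5 -7 -6 -7 -7 -8
130 117 110 113 112 110 114 113 114 115 113 112 115 113 114 116 114 117 119 119 121 120 119 117    -8 -4 -7 -7 -6 -5 -5 -9 -7 -6 -5 -6 -7 -9 -7 -6 -7 -6 -7 -8 -7 -5 -6
132 114 115 113 109 113 112 110 113 114 114 113 113 111 114 118 114 118 117 118 120 119 122 125    -6 -7 -9 -9 -4 -5 -6 -6 -6 -6 -5 -5 -7 -8 -6 -7 -7 -7 -7 -8 -5 -7 -9
134 114 110 109 110 111 113 112 113 110 112 123 130 120 114 115 116 118 121 121 121 122 118 120    -7 -6 -6 -4 -8 -8 -5 -6 -6 -3  0  5 -1 -2 -8 -9 -7 -7 -10 -6 -8 -9 -8
136 110 109 111 108 110 112 114 113 129 146 156 164 149 142 122 119 119 120 120 121 115 121 123    -5 -6 -7 -5 -7 -5 -6 -5  4  8  9 11  8 10  1 -3 -6 -6 -5 -6 -6 -8 -5
138 111 112 106 111 107 111 110 130 140 147 160 162 151 142 136 123 117 119 121 120 121 120 120    -6 -7 -5 -5 -6 -9 -4  3 10  9 11 11  8  9 10  4 -5 -7 -5 -5 -6 -7 -6
140 113 112 110 112 112 112 115 134 137 142 134 135 128 135 133 129 114 118 117 120 120 118
[... 1887 characters left out ...]
4 -8 -7 -5 -5 -5 -6 -5 -7 -5 -7 -8 -7
164 117 118 117 120 117 118 116 118 116 114  88  90  90  88  86  91 117 113 115 114 118 114 116    -7 -7 -7 -8 -7 -7 -7 -6 -6 -5 -6 -5 -7 -4 -6 -7 -8 -5 -7 -6 -6 -7 -7
166 114 118 121 117 119 117 119 117 115 121  96  88  90  90  88  92 116 116 115 115 114 113 115    -8 -5 -7 -8 -5 -8 -7 -7 -5 -6 -4 -5 -2 -4 -4 -6 -7 -7 -6 -5 -7 -7 -8
(280, 147) 0 [ 538.5 -256.1    0. ]
(280, 147) 8 [ 538.4 -255.5    8. ]
(280, 147) 46 [ 538.2 -252.2   46. ]
(280, 145) 0 [ 538.5 -253.5    0. ]
(280, 145) 8 [ 538.4 -252.9    8. ]
(280, 145) 46 [ 538.2 -249.9   46. ]
(280, 150) 0 [ 538.5 -260.1    0. ]
(280, 150) 8 [ 538.4 -259.3    8. ]
(280, 150) 46 [ 538.2 -255.6   46. ]
```

Emit:
apply_moves(
  rows=[-0.1,3,0.2,3,0,-0.1,4.97,0.36,8,0,-0.1,4.97,0.36,13,0,-0.1,4.97,0.36,17,0,-0.1,4.97,0.36,20,0,-0.1,4.97,0.36,21.9,0,-0.1,4.97,0.36,21.9,0,0.3,4.97,0.36,21.9,0],
)

```text
clock: 11.82
tcp_pos: [539.3, -254.0, 36.8]
tool_rot: [0.0, 0.707, 0.707, 0.0]
force: [-0.2, -0.1, 0.8]
finger_gap: 42.8
grip_force: 0.0
```

Emit:
apply_moves(
  rows=[0.5,0,0,0,0,0.8,0,0,0,0,1,0,0,0,0,1,0,0,0,0,1,0,0,0,0],
)

```text
clock: 12.45
tcp_pos: [539.0, -254.3, 36.3]
tool_rot: [0.0, 0.707, 0.707, 0.0]
force: [-0.7, 0.7, 6.1]
finger_gap: 15.4
grip_force: 30.0
```

Emit:
apply_moves(
  rows=[1,0,0,-2,0,1,0,0,-6,0,1,0,0,-11,0,1,0,0,-15,0,1,5,0.3,-17,0,1,10,0.7,-18,0,1,15,1,-18,0,1,20,1.4,-18,0],
)

```text
clock: 13.45
tcp_pos: [552.7, -52.7, 216.1]
tool_rot: [0.0, 0.707, 0.707, 0.0]
force: [1.4, -0.0, -0.8]
finger_gap: 15.0
grip_force: 30.0
```

Emit:
apply_moves(
  rows=[1,5,0.3,0,0,1,10,0.7,0,0,1,15,1,0,0,1,20,1.4,0,0,1,22,1.5,0,0,1,23,1.5,0,0,1,23,1.5,0,0],
)

```text
clock: 14.32
tcp_pos: [567.9, 175.3, 215.8]
tool_rot: [-0.0, 0.707, 0.707, -0.0]
force: [0.4, -0.5, -1.5]
finger_gap: 15.4
grip_force: 30.0
```

```bash
python3 - <<'E'
from h import *
np.set_printoptions(precision=1,suppress=True,linewidth=150)
s=sense();print(s['clock'],s['tcp_pos'],s['tool_rot'],s['finger_gap'],s['grip_force'],s['force'])
im=capture('wrist');np.save('w6s.npy',s,allow_pickle=True);cv2.imwrite('pics/w6.png',im)
hsv=cv2.cvtColor(im,cv2.COLOR_BGR2HSV)
m=cv2.inRange(hsv,(10,100,80),(30,255,255));m[280:]=0
n,l,st,ce=cv2.connectedComponentsWithStats(m);print(st[1:][st[1:,4]>40],ce[1:][st[1:,4]>40])
for t,c in zip(st[1:],ce[1:]):
    if t[4]>40: print(onz('wrist',c,86,s))
E
```

```text
14.325 [567.9 175.3 215.8] [-0.   0.7  0.7 -0. ] 15.438823463025555 29.998829701462455 [ 0.4 -0.5 -1.5]
[[285 126  19  45 367]] [[293.4 148.1]]
[583.  232.2  86. ]
```

Emit:
apply_moves(
  rows=[1,0,0,3,0,1,0,0,6,0,1,0,0,7.5,0,1,0,0,8.1,0,1,0,0,8.3,0,1,0,0,8.35,0,1,0,0,8.35,0],
)

```text
clock: 15.25
tcp_pos: [568.3, 175.8, 133.0]
tool_rot: [0.0, 0.707, 0.707, 0.0]
force: [-0.5, 0.2, -1.4]
finger_gap: 15.4
grip_force: 30.0
```

Emit:
apply_moves(
  rows=[1,0,0,0.05,0,1,0,0,0.08,0,1,0,0,0.08,0],
)

```text
clock: 15.62
tcp_pos: [568.0, 175.8, 131.6]
tool_rot: [-0.0, 0.707, 0.707, -0.0]
force: [0.3, 0.2, -1.5]
finger_gap: 15.3
grip_force: 30.0
```

Emit:
apply_moves(
  rows=[1,0,0,0.03,0,1,0,0,0.05,0,1,0,0,0.05,0],
)

```text
clock: 16.0
tcp_pos: [568.0, 175.8, 131.3]
tool_rot: [0.0, 0.707, 0.707, 0.0]
force: [-1.7, 0.1, 5.0]
finger_gap: 15.2
grip_force: 30.0
```

The foot has touched down (Fz +5 N). Now open and rise.

Emit:
apply_moves(
  rows=[0.6,0,0,0,0,0.4,0,0,0,0,0.2,0,0,0,0,0,0,0,0,0,0,0,0,-1.5,0,0,0,0,-5,0,0,0,0,-9,0,0,0,0,-12.3,0],
)

```text
clock: 17.0
tcp_pos: [568.2, 175.8, 256.8]
tool_rot: [0.001, 0.707, 0.707, 0.001]
force: [0.6, 0.1, -0.2]
finger_gap: 45.7
grip_force: 0.0
```

Emit:
apply_moves(
  rows=[0,1,0,0,0,0,-4,0,0,0,0,-9,0,0,0,0,-9,0,0,0,0,-9,0,0,0],
)

```text
clock: 17.62
tcp_pos: [567.8, 86.2, 254.0]
tool_rot: [-0.0, 0.707, 0.707, -0.0]
force: [-1.2, 1.2, -0.1]
finger_gap: 45.6
grip_force: 0.0
```

```bash
python3 - <<'E'
from h import *
np.set_printoptions(precision=1,suppress=True,linewidth=170)
s=sense();print(s['clock'],s['tcp_pos'],s['tool_rot'],s['finger_gap'],s['force'])
im=capture('wrist');np.save('w7s.npy',s,allow_pickle=True);cv2.imwrite('pics/w7.png',im)
hsv=cv2.cvtColor(im,cv2.COLOR_BGR2HSV)
m=cv2.inRange(hsv,(10,100,80),(30,255,255));m[250:]=0
n,l,st,ce=cv2.connectedComponentsWithStats(m)
for t,c in zip(st[1:],ce[1:]):
    if t[4]>40: print('brass',t,c,onz('wrist',c,86,s))
K=get_calibration('wrist')['intrinsics'];T=get_calibration('wrist')['tool_from_camera']
from scipy.spatial.transform import Rotation as R
w,x,y,z=s['tool_rot'];M=np.eye(4);M[:3,:3]=R.from_quat([x,y,z,w]).as_matrix();M[:3,3]=s['tcp_pos'];M=np.linalg.inv(M@T)
def proj(P):
    p=K@(M[:3,:3]@np.array(P,float)+M[:3,3]);return p[:2]/p[2]
for P in[(568.2,176.3,95),(568.2,176.3,141)]: print('expect marker px',P,proj(P))
u,v=proj((568.2,176.3,118)).astype(int)
c=im[v-36:v+36,u-36:u+36].mean(2).astype(int)
for r in range(0,72,3): print(v-36+r,' '.join('%3d'%q for q in c[r,::3]))
# bulge profile
ax=np.array([545.1,91.4]);g=cv2.GaussianBlur(cv2.cvtColor(im,cv2.COLOR_BGR2GRAY),(3,3),0).astype(np.float32);pa=74.8
for A in range(-24,25,2):
    rs=np.arange(112,132,.5);a=np.radians(pa+A)
    vv=np.array([cv2.getRectSubPix(g,(1,1),tuple(map(float,proj((ax[0]+r*np.cos(a),ax[1]+r*np.sin(a),95)))))[0,0] for r in rs]);d=vv[:-4]-vv[4:]
    print(A,rs[d.argmax()]+1,int(d.max()),end=' | ')
E
```

```text
17.625 [567.8  86.2 254. ] [-0.   0.7  0.7 -0. ] 45.564173896014914 [-1.2  1.2 -0.1]
brass [284  28  18  46 366] [292.8  50.6] [583.  231.2  86. ]
expect marker px (568.2, 176.3, 95) [277.3 110.8]
expect marker px (568.2, 176.3, 141) [277.2 109.2]
74  51  55  54  54  56  63  83 112 135 132 131 130 130 135 111 105  76  42  33  41  38  34  34  34
77 111 117 120 125 133 140 135 135 133 131 130 132 130 130 130 130 134 131  93  44  37  35  37  36
80 145 146 143 135 133 134 134 138 141 143 144 145 140 138 136 132 131 129 133 130 102  37  34  34
83 138 141 134 136 138 139 135 133 134 135 134 135 135 138 138 143 146 136 131 130 130 126  44  41
86 139 138 141 136 137 138 138 136 137 135 136 132 132 134 135 137 137 140 138 135 129 129 127  63
89 131 131 133 136 137 136 137 136 134 141 137 133 137 136 135 136 132 133 135 135 137 130 129 129
92 131 134 131 133 133 132 132 135 137 139 136 138 136 135 138 134 136 132 132 131 130 135 135 132
95 135 131 130 132 129 130 131 131 133 131 131 134 137 132 130 134 138 134 136 135 134 131 132 130
98 134 136 136 133 132 134 132 130 132 127 127 138 140 141 1
[... 1191 characters left out ...]
100  99  96  98 101 130 130 129 130 128 129 132
137 132 129 131 132 130 133 134 136 136 135 134 103  98  97 100  95  96 131 134 132 134 131 129 130
140 135 133 129 133 131 131 131 134 132 132 132 131  99  98  98 100  99 132 133 134 137 134 133 133
143 132 132 133 134 135 135 131 132 132 132 130 130  94  97  99  99  97 134 135 133 131 130 132 133
-24 116.5 55 | -22 116.5 66 | -20 116.0 61 | -18 116.5 66 | -16 117.5 59 | -14 119.0 60 | -12 120.0 65 | -10 120.5 61 | -8 121.5 64 | -6 122.0 64 | -4 122.0 65 | -2 122.5 59 | 0 122.0 30 | 2 122.0 51 | 4 122.0 53 | 6 121.0 51 | 8 120.0 57 | 10 119.5 54 | 12 118.0 51 | 14 116.5 58 | 16 116.5 57 | 18 116.0 58 | 20 116.0 58 | 22 116.5 61 | 24 117.0 56 |
```

The marker stands upright at its expected pixel (277,111), and the bulge is still centred on the pointer, from about −15° to +12°. The arm is clear, so I'm handing in.

```bash
python3 -c "
from rig import *
print(finish_job())"
```

```text
the job is handed in; nothing more can be done
None
```

The job is handed in with no verdict returned: at my last check the bulge was on the pointer (middle about 0.03 rad off), and the steel marker stood upright on the wheel in line with the pointer, about 30 mm inside the rim.

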